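# Unbolt, unhook and open the wooden box

### The job

Open the small wooden box on the shelf. A mug stands in the way of its door: set that mug down upright on the middle of the steel coaster, without dropping it. With the door still shut, draw the bolt on the box's top fully back, then turn the hook it was blocking all the way round off the door's stud, and swing the door open until it stands about square to the box; the door must not push against anything, and the other mug, the bowl, the jar and the coaster stay where they are.

Things in the scene. Friction and masses are not known exactly. Their poses are not given: they have to be found in the camera images.
- box: Wooden box with a swing door, fixed to the shelf: 150 mm deep (its x), 210 mm wide (its y), 180 mm high. Origin: centre of its underside. Its door covers the front, which faces the box's own -x; +y is the hinge side, -y the side where the door opens, z is up. In the world the front faces roughly +y, so that the hinge side is far from the robot. On its top board, near the front, lie a steel slide bolt and a steel hook, both with an upright round post to take hold of.
- bolt (a joint): Slide bolt (the first catch) on top of the box, m: 0 = shot, 0.055 = drawn fully back against its stop. It slides along the box's +y, towards the hinge side, against about 1.5 N friction, and stays where left. Its 10 mm square rod lies 6 to 16 mm above the top board; while shot (under about 0.04) its end stands behind the hook's tail, so that the hook cannot turn (only about 0.1 rad of play). It may start up to 5 mm drawn.
- hook (a joint): Flat hook (the second latch) on top of the box, rad: 0 = its tip lies in front of the door's stud, 1.4 = turned fully open against its stop. It turns anticlockwise seen from above about the vertical axis through point hook_pivot, stiff (0.07 Nm, about 1.2 N at the post), and stays where left. Flat parts are 6 to 16 mm above the top board.
- door (a joint): Box door, rad: 0 = shut, 1.57 = square to the box, 1.75 = stop. It turns clockwise seen from above about the vertical axis through point door_hinge, against 0.08 Nm friction, and stays where left. 207 mm wide, 15 mm thick, its top level with the box's top, shut front face 90 mm in front of the box's centre. A 10 mm steel stud stands 22 mm above its top edge, 110 mm from the hinge, and is held by the hook.
- bolt_knob (a point): Point on the bolt's upright round post, 12 mm diameter, on its axis, 40 mm above the box's top board and 15 mm below the post's end. Moves with the bolt. With the bolt shot it stands at (-24, +30) mm in the box's x, y.
- hook_post (a point): Point on the hook's upright round post, 12 mm diameter, on its axis, 40 mm above the top board and 15 mm below the post's end. It is 60 mm from hook_pivot. Closed it stands at (-45, -65) mm in the box's x, y.
- hook_pivot (a point): Point on the hook's turning axis, at the height of hook_post; at (-45, -5) mm in the box's x, y.
- door_handle (a point): Point on the door's pull, an upright round steel bar 12 mm in diameter and 82 mm long standing 24 mm clear of the door's face near its free edge; the point lies on its axis, 22 mm below its upper end, at z = 150 mm. It is 182 mm from the hinge axis. Door shut: at (-120, -75) mm in the box's x, y. Free to be pinched from above.
- door_hinge (a point): Point on the door's hinge axis at z = 150 mm; at (-90, +105) mm in the box's x, y.
- mug_wide_center (a point): Centre, half-way up, of the wider, lower stoneware mug: straight round body 66 mm across, 85 mm high, wall 4 mm, 0.26 kg. Its own +y points to its handle, which reaches 70 mm from the axis and is 10 mm thick. Either mug may be the one in front of the door, about 215 mm in front of the box's centre (box x -200 to -230, box y -10 to 40 mm); the other stands beyond the coaster.
- mug_tall_center (a point): Centre, half-way up, of the slimmer, taller stoneware mug: straight round body 60 mm across, 100 mm high, wall 4 mm, 0.26 kg. Its own +y points to its handle, which reaches 67 mm from the axis and is 10 mm thick.
- coaster_top (a point): Centre of the upper face of the round stainless steel coaster, 110 mm across and 6 mm thick, lying loose on the shelf.
- jar_center (a point): Centre, half-way up, of the turquoise ceramic jar with lid, 76 mm across, 105 mm high over its knob; stays.
- bowl_center (a point): Centre, half-way up, of the red terracotta bowl, 124 mm across, 52 mm high; stays.

How it is judged (in metres and radians):
On the way, in this order (a step that is already met when the one before it is completed fails the run):
1. the bolt is drawn back (over 45 mm) with the hook still closed and the door shut (value of joint bolt above 0.045 m and value of joint hook below 0.25 rad and value of joint door below 0.1 rad), for 0.1 s.
2. the hook is turned off the stud (over 1.1 rad) with the door still shut (value of joint hook above 1.1 rad and value of joint door below 0.1 rad), for 0.1 s.
3. the door stands open (over 1.2 rad) (value of joint door above 1.2 rad), for 0.2 s.
At the end, for the whole second after the job is handed in: Door open over 1.2 rad and at rest; bolt back over 45 mm; hook turned over 1.1 rad; the mug from before the door upright and at rest on the coaster, axis within 22 mm of its centre; the other mug, bowl, jar and coaster within 3 cm of their starts (value of joint door above 1.2 rad and value of joint bolt above 0.045 m and value of joint hook above 1.1 rad and velocity of joint door between -0.05 and 0.05 rad/s and ((horizontal distance between mug_wide_center and coaster_top below 0.022 m and height (world z) of mug_wide_center between 0.0455 and 0.0525 m and angle between mug_wide_center's own z axis and vertical below 0.1 rad and distance of mug_tall_center from where it was at the start of the episode below 0.03 m) or (horizontal distance between mug_tall_center and coaster_top below 0.022 m and height (world z) of mug_tall_center between 0.053 and 0.06 m and angle between mug_tall_center's own z axis and vertical below 0.1 rad and distance of mug_wide_center from where it was at the start of the episode below 0.03 m)) and linear speed of each of mug_wide, mug_tall below 0.02 m/s and distance of each of bowl_center, jar_center, coaster_top from where it was at the start of the episode below 0.03 m); the robot touches nothing.
It fails at once if the bowl, the jar or the coaster is moved more than 3 cm (distance of any of bowl_center, jar_center, coaster_top from where it was at the start of the episode above 0.03 m).
It fails at once if a mug is tipped more than 35 degrees (angle between any of mug_wide_center, mug_tall_center's own z axis and vertical above 0.6 rad).
It fails at once if a mug is dropped or knocked (over 0.6 m/s while the fingers do not hold it) ((linear speed of mug_wide above 0.6 m/s and contact force between the fingers and mug_wide below 0.1 N) or (linear speed of mug_tall above 0.6 m/s and contact force between the fingers and mug_tall below 0.1 N)).
It fails at once if the door pushes against a mug, the jar or the bowl (contact force between door and mug_wide above 1 N or contact force between door and mug_tall above 1 N or contact force between door and jar above 1 N or contact force between door and bowl above 1 N).
It also fails if it takes over 72 s, if anything falls off the work surface, if the arm or the gripper's body presses on something with over 40 N, if the wrist force passes 120 N, or if a joint passes its speed limit or range.

### The arm

A 6-joint arm with a two-finger parallel gripper is mounted at the origin on the work surface. World frame = base frame: x ahead of the robot, y to its left, z up, the work surface at z = 0. Lengths are in m, angles in degrees, forces in N, time in s.
With the tool pointing down it reaches from about 0.35 to 0.85 m from the base axis. Payload 8.1 kg.
Tool frame: the origin (TCP) lies on the centre line of the jaws, within the pads' length; the fingertips stand 14 mm ahead of it and the grasp point (between the pads) lies 5 mm behind it; x points along the fingers, y is the direction in which the jaws open and shut, and the axes are right-handed (so a half turn about x gives the same grasp; the last joint's range is limited). The gripper opens to 85 mm and grips with 20 to 120 N. Pads are 22 mm wide; open, the fingers measure 114 mm over their backs; the gripper's body (76 mm by 85 mm) begins 54 mm behind the grasp point. The pads swing forward as they close: fully open they stand 13 mm farther back than shut.
Start: joints at [71.368, 7.471, 85.268, -0, 87.261, -4.893], TCP at [0.142, 0.583, 0.245] pointing down, gripper open.
Joint ranges: [-169.43, 169.43], [-51.17, 129.36], [1.28, 143.12], [-76.62, 256.62], [0, 156.53], [-152.29, 152.29]. Speed limits (degrees/s): [136.94, 136.94, 159.86, 180, 180, 180].

### API

Orientations are given as a 3x3 rotation matrix whose columns are the frame's x, y, z axes.
In Python, from bench import ctrl gives the robot as it stands.
- The arm moves only by the tool apply_moves, never from a script. Its argument "deltas" is text: rows parted by semicolons, each of 7 numbers parted by spaces: the shift along the tool's x, y, z in cm, then the turn, a rotation vector about the tool's x, y, z in rad, then the finger opening in cm, from 0 to 8.54. A call has exactly 10 rows; each row shifts and turns the pose as measured when the row begins, along the tool's axes as they then stand; what a row does not reach is not made up. A row lasts 1/8 s, in which the tool goes at most 62.5 mm and 10.7 degrees, less where a joint would pass 70% of its speed; a pose out of reach is approached as far as the arm can. A call with a gripper value outside its range is refused whole. The fingers move at their own pace and stop on an object; "squeeze" is the grip in N (left out, the last holds). Time passes only in rows, so rows that do not move let the fingers close, or fill a call up. It gives the time, the measured TCP pose, the force and the opening at its end, in the units of the state.
- ctrl.state(): the state, without advancing time (a new reading comes with each control period).
- ctrl.read_camera(name): name is "side" or "top"; returns a dict with "image" (420x560x3 uint8, red, green, blue), "camera_matrix" (3x3 intrinsics, pixels), "k1" (the pictures are not rectified: a ray, as slopes to the right and down, at radius r is drawn at 1 + k1 r^2 times it, then the intrinsics apply), "R" (3x3) and "t" (3): a world point X has camera coordinates R X + t. Camera axes: x right, y down, z forward; pixel columns grow to the right and rows downward; lengths in m; the calibration is good to about 2 mm. A picture is of the moment at which its call begins. There is no depth.
- ctrl.hand_in(): hands the job in, once; it reports no verdict.
The state is a dict: "t": time; "joint_positions": joint angles; "qd": joint speeds; "effort": joint torques, N m; "tcp_pos": TCP position; "orientation": TCP orientation; "contact_force": force on the tool from outside, world axes, zero at the start; "wrist_torque": the same for the moment, N m; "finger_gap": finger opening in m.
Only numpy, scipy, OpenCV 4.12 (cv2) and the standard library are available. Lean on these libraries where they do the work, as an engineer would, in place of code of your own. Each camera call takes 0.05 s, during which the arm holds its last target.

## Working session

There is one attempt and no reset: what is moved stays moved. The work goes in short steps, Python scripts to look and compute and a tool call to move; the robot and the scene stay as the last step left them, time stands still between calls to the robot, and variables do not carry over. Pictures are saved under pics/ and viewed, and the job is handed in when it is done.

Besides the shell and the picture viewer there is one more tool, called by a JSON object that holds its "method" and its "body", one argument or row to a line. apply_moves: Moves the arm, as the interface text tells. Its arguments: {"type":"object","properties":{"deltas":{"type":"string"},"squeeze":{"type":"number"}},"required":["deltas"]}

```bash
ls; mkdir -p pics; python3 - <<'E'
from bench import ctrl
import cv2,numpy as np
for n in("side","top"):
    c=ctrl.read_camera(n); cv2.imwrite(f"pics/{n}0.png",c["image"][:,:,::-1])
    print(n,c["camera_matrix"],c["k1"],c["R"],c["t"], -np.array(c["R"]).T@c["t"])
print(ctrl.state())
E
```

```text
pics
side [[534.16780361   0.         280.0625278 ]
 [  0.         534.16780361 207.4133612 ]
 [  0.           0.           1.        ]] -0.009861128401561049 [[ 0.97604021 -0.21681297 -0.01837491]
 [-0.14418504 -0.58121233 -0.80087633]
 [ 0.16296066  0.78433689 -0.59854779]] [-0.55168864  0.24230241  1.15973953] [ 0.38441477 -0.88841061  0.87807658]
top [[468.85870188   0.         284.08650672]
 [  0.         468.85870188 213.61194447]
 [  0.           0.           1.        ]] 0.016735831942936152 [[-0.00262174 -0.99956334 -0.02943215]
 [-0.9944945   0.0056894  -0.1046342 ]
 [ 0.10475596  0.02899579 -0.99407516]] [0.09773445 0.60528766 1.05543091] [0.4916488  0.06364499 1.11538798]
{'t': 0.1, 'joint_positions': array([ 7.13670779e+01,  7.51199527e+00,  8.53249506e+01,  2.04626651e-03,
        8.72602356e+01, -4.89443435e+00]), 'qd': array([ 0.06063801, -0.02052975, -0.18806   , -0.05895141,  0.07021972,
        0.04545854]), 'effort': array([ 1.40347416e-03, -5.70953536e+01, -5.01939690e+01, -1.32563032e-04,
        8.20616609e-03,  1.59380426e-05]), 'tcp_pos': array([0.14232159, 0.58238521, 0.24431833]), 'orientation': array([[-5.75725290e-04,  2.37491921e-01,  9.71389343e-01],
       [-1.59583486e-03,  9.71388049e-01, -2.37492550e-01],
       [-9.99998561e-01, -1.68690745e-03, -1.80254779e-04]]), 'contact_force': array([0.09449473, 0.45060137, 0.57018178]), 'wrist_torque': array([-0.01563875, -0.03367997,  0.02349525]), 'finger_gap': 0.08526671182238825}
```

View pics/side0.png

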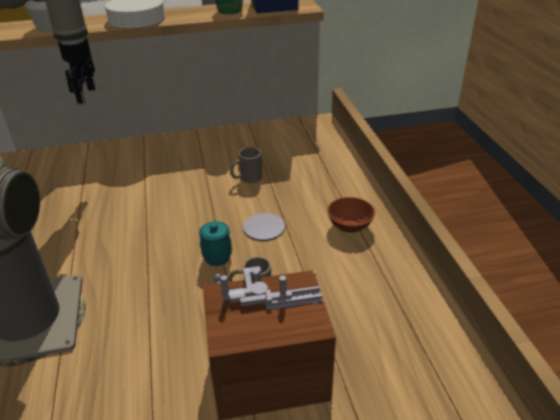

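View pics/top0.png

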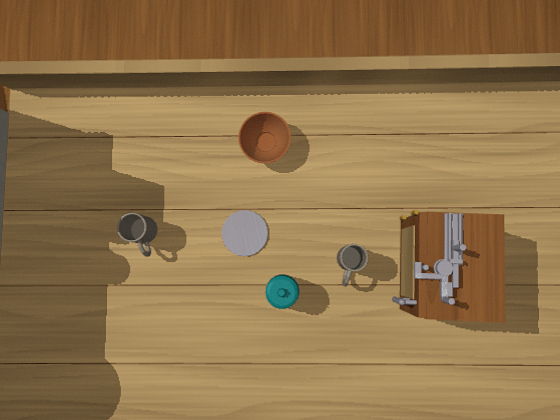

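```bash
cat > h.py <<'E'
from bench import ctrl
import cv2,numpy as np
def cam(n,save=None):
    c=ctrl.read_camera(n); c={k:(np.array(v) if k!="k1" else v) for k,v in c.items()}
    if save: cv2.imwrite(save,c["image"][:,:,::-1])
    return c
def ray(c,u,v):
    K=c["camera_matrix"];d=np.array([(u-K[0,2])/K[0,0],(v-K[1,2])/K[1,1]]);p=d.copy()
    for _ in range(10): p=d/(1+c["k1"]*(p@p))
    r=c["R"].T@np.array([p[0],p[1],1]);return -c["R"].T@c["t"],r
def onz(c,u,v,z):
    o,r=ray(c,u,v);return o+r*(z-o[2])/r[2]
def proj(c,X):
    x=c["R"]@np.array(X)+c["t"];s=x[:2]/x[2];s=s*(1+c["k1"]*(s@s));K=c["camera_matrix"]
    return np.array([K[0,0]*s[0]+K[0,2],K[1,1]*s[1]+K[1,2]])
def tri(c1,p1,c2,p2):
    o1,r1=ray(c1,*p1);o2,r2=ray(c2,*p2);r1/=np.linalg.norm(r1);r2/=np.linalg.norm(r2)
    s=np.linalg.lstsq(np.c_[r1,-r2],o2-o1,rcond=None)[0];a=o1+s[0]*r1;b=o2+s[1]*r2
    return (a+b)/2,np.linalg.norm(a-b)
E
python3 - <<'E'
from h import *
import cv2
t=cv2.imread("pics/top0.png");s=cv2.imread("pics/side0.png")
cv2.imwrite("pics/tbox.png",cv2.resize(t[200:335,385:520],None,fx=4.4,fy=4.4,interpolation=cv2.INTER_CUBIC))
cv2.imwrite("pics/tmug.png",cv2.resize(t[190:320,210:390],None,fx=4.4,fy=4.4,interpolation=cv2.INTER_CUBIC))
cv2.imwrite("pics/sbox.png",cv2.resize(s[200:330,190:340],None,fx=4.4,fy=4.4,interpolation=cv2.INTER_CUBIC))
E
```

```text
(no output)
```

View pics/tbox.png

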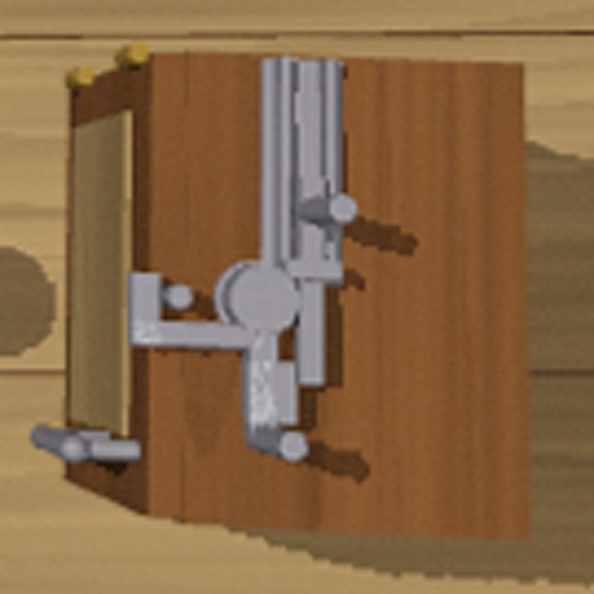

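View pics/tmug.png

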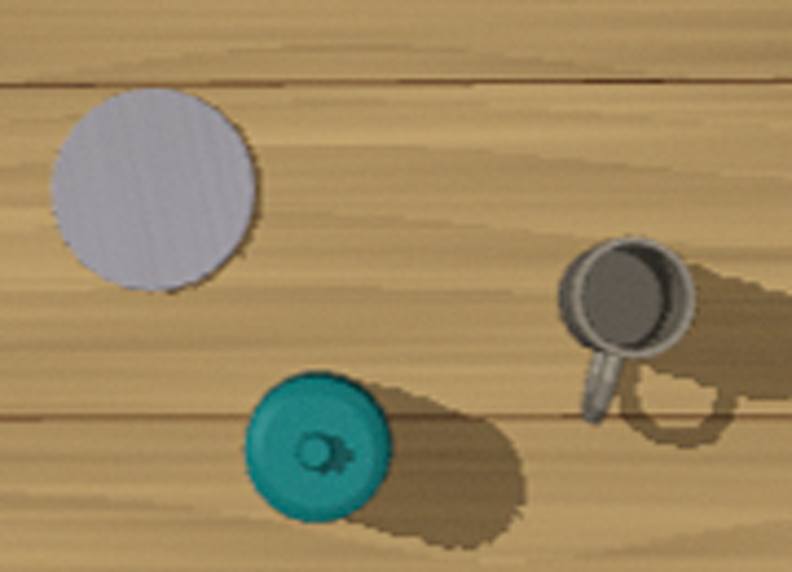

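View pics/sbox.png

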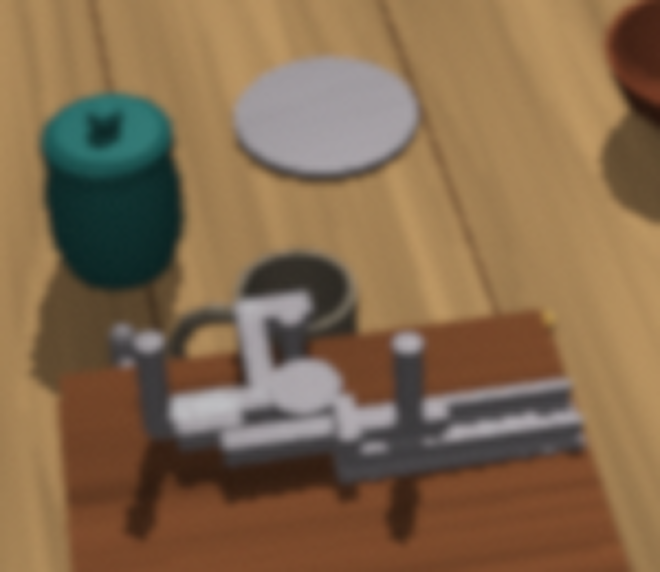

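```bash
cat > m1.py <<'E'
from h import *
from scipy.optimize import least_squares
T=cam("top");S=cam("side")
tc=lambda x,y:(385+(x+.5)/4.4-.5,200+(y+.5)/4.4-.5)
mc=lambda x,y:(210+(x+.5)/4.4-.5,190+(y+.5)/4.4-.5)
sc=lambda x,y:(190+(x+.5)/4.4-.5,200+(y+.5)/4.4-.5)
P={'bolt':(tc(343,208),.235,(-24,None)),'hook':(tc(293,446),.235,(-45,-65)),'stud':(tc(181,296),.202,(-82.5,-5)),
 'r1':(tc(523,64),.18,(75,105)),'r2':(tc(529,540),.18,(75,-105))}
W={k:onz(T,*p[0],p[1]) for k,p in P.items()}
for k in W: print(k,W[k].round(4))
print("tri bolt",tri(T,tc(343,208),S,sc(408,343)),"hook",tri(T,tc(293,446),S,sc(150,342)))
def res(q):
    R=np.array([[np.cos(q[2]),-np.sin(q[2])],[np.sin(q[2]),np.cos(q[2])]]);r=[]
    for k,p in P.items():
        b=p[2]; b=(b[0],30+q[3]*1000) if b[1] is None else b
        r+=list((R@(np.array(b)/1000)+q[:2]-W[k][:2])*1000)
    return r
s=least_squares(res,[.4,-.25,-1.57,0.]);print("box",s.x.round(4),np.degrees(s.x[2]),np.round(s.fun,1))
np.save("box.npy",s.x)
# coaster, jar by colour
t=T["image"];hsv=cv2.cvtColor(t,cv2.COLOR_RGB2HSV)
m=((hsv[:,:,1]<45)&(hsv[:,:,2]>120)).astype(np.uint8);m[:,:200]=0;m[:,300:]=0;m[:190]=0;m[280:]=0
cs,_=cv2.findContours(m,0,1);c=max(cs,key=cv2.contourArea);e=cv2.fitEllipse(c);print("coaster",e,onz(T,*e[0],.006).round(4),"dia",e[1][0]/468.86*1.11,e[1][1]/468.86*1.11)
m=cv2.inRange(hsv,(80,100,40),(100,255,255));cs,_=cv2.findContours(m,0,1);c=max(cs,key=cv2.contourArea);e=cv2.fitEllipse(c);print("jar",e,onz(T,*e[0],.08).round(4))
# side coaster
hs=cv2.cvtColor(S["image"],cv2.COLOR_RGB2HSV)
m=((hs[:,:,1]<45)&(hs[:,:,2]>120)).astype(np.uint8);m[:,:235]=0;m[:,295:]=0;m[:210]=0;m[245:]=0
cs,_=cv2.findContours(m,0,1);c=max(cs,key=cv2.contourArea);e=cv2.fitEllipse(c);print("coaster side",onz(S,*e[0],.006).round(4))
# front mug rim edges in crop: left573 right693 top238 bottom357
for h in(.085,.1):
    a=onz(T,*mc(573,297),h);b=onz(T,*mc(694,297),h);c=onz(T,*mc(634,237),h);d=onz(T,*mc(634,357),h)
    print("mug h",h,(a+b+c+d)[:2]/4,np.linalg.norm(a-b),np.linalg.norm(c-d))
    print(" handle tip", onz(T,*mc(590,410),h/2).round(4))
E
python3 m1.py
python3 - <<'E'
import cv2
t=cv2.imread("pics/top0.png");s=cv2.imread("pics/side0.png")
a=cv2.resize(t[195:270,100:190],None,fx=4.4,fy=4.4,interpolation=cv2.INTER_CUBIC)
b=cv2.resize(s[135:210,215:305],None,fx=4.4,fy=4.4,interpolation=cv2.INTER_CUBIC)
cv2.imwrite("pics/omug.png",cv2.hconcat([a,b]))
E
```

```text
bolt [ 0.5206 -0.2408  0.235 ]
hook [ 0.422 -0.216  0.235]
stud [ 0.4837 -0.181   0.202 ]
r1 [ 0.5867 -0.3419  0.18  ]
r2 [ 0.3774 -0.3335  0.18  ]
tri bolt (array([ 0.52038131, -0.24115488,  0.23376925]), np.float64(0.000623360129299875)) hook (array([ 0.42202722, -0.21652037,  0.23343638]), np.float64(0.00026780256454749684))
box [ 0.4852 -0.2632 -1.6114  0.0046] -92.32759985556875 [ 0.   0.1  0.   0.4 -0.2  0.4  0.4 -0.5 -0.2 -0.4]
coaster ((244.31268310546875, 232.59014892578125), (44.60578536987305, 45.35084915161133), 42.321022033691406) [0.5638 0.1907 0.006 ] dia 0.10560171855257237 0.10736561565987411
jar ((281.8147888183594, 291.3504638671875), (31.927780151367188, 32.76255798339844), 8.818737030029297) [0.4302 0.0993 0.08  ]
coaster side [0.5632 0.1866 0.006 ]
mug h 0.085 [ 0.50410718 -0.05765681] 0.059639387216222285 0.05916177992131946
 handle tip [ 0.4469 -0.0393  0.0425]
mug h 0.1 [ 0.50392582 -0.05589094] 0.05877117948925813 0.05830052502139205
 handle tip [ 0.4472 -0.0385  0.05  ]
```

View pics/omug.png

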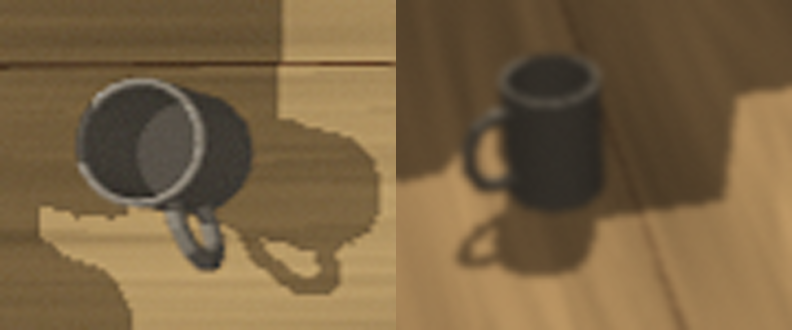

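```bash
cat > m2.py <<'E'
from h import *
T=cam("top");S=cam("side")
print("other",tri(T,(100+141.5/4.4-.5,195+142/4.4-.5),S,(215+153.5/4.4-.5,135+80/4.4-.5)))
print("front",tri(T,(210+634/4.4-.5,190+297.5/4.4-.5),S,(190+298.5/4.4-.5,200+291/4.4-.5)))
p=onz(T,352.5,258,.05)
for h in (.085,.1):
    th=np.linspace(0,2*np.pi,60)
    c=(.504,-.0575) if h<.09 else (.5039,-.0559)
    r=.033 if h<.09 else .03
    print(h)
    for z in(0,h):
        q=np.array([proj(S,(c[0]+r*np.cos(a),c[1]+r*np.sin(a),z)) for a in th]);print(' side crop bounds',((q.min(0)-[190,200])*4.4).round(),((q.max(0)-[190,200])*4.4).round())
        q=np.array([proj(T,(c[0]+r*np.cos(a),c[1]+r*np.sin(a),z)) for a in th]);print(' top crop bounds',((q.min(0)-[210,190])*4.4).round(),((q.max(0)-[210,190])*4.4).round())
E
python3 m2.py
```

```text
other (array([0.57261152, 0.43352107, 0.08241477]), np.float64(0.0007272983985684383))
front (array([ 0.50440624, -0.05616294,  0.09730848]), np.float64(0.000995779447300887))
0.085
 side crop bounds [239. 385.] [368. 480.]
 top crop bounds [551. 236.] [675. 359.]
 side crop bounds [228. 264.] [364. 357.]
 top crop bounds [565. 229.] [699. 363.]
0.1
 side crop bounds [244. 387.] [361. 473.]
 top crop bounds [554. 242.] [666. 354.]
 side crop bounds [232. 243.] [356. 328.]
 top crop bounds [570. 234.] [694. 357.]
```

```bash
cat > go.py <<'E'
from h import *
import sys
# usage: go.py x y z [yaw of tool y deg] -> tool-frame remaining
s=ctrl.state();R=s["orientation"];p=s["tcp_pos"]
q=np.load("box.npy");c,n=np.cos(q[2]),np.sin(q[2]);B=np.array([[c,-n,0],[n,c,0],[0,0,1]]);bo=np.array([q[0],q[1],0])
def b2w(x,y,z): return bo+B@np.array([x,y,z])/1000
def show():
    print("t",round(s["t"],2),"p",p.round(4),"box",(B.T@(p-bo)*1000).round(1),"yaw y",round(np.degrees(np.arctan2(R[1,1],R[0,1])),2),"down",R[:,0].round(4),"F",s["contact_force"].round(1),"gap",round(s["finger_gap"],4),"J",s["joint_positions"].round(0))
def to(X,yaw=None):
    d=R.T@(np.array(X)-p)*100;print("shift cm (tool)",d.round(2))
    from scipy.spatial.transform import Rotation as Q
    yw=np.arctan2(R[1,1],R[0,1]) if yaw is None else np.radians(yaw)
    y=np.array([np.cos(yw),np.sin(yw),0]);x=np.array([0,0,-1.]);G=np.c_[x,y,np.cross(x,y)]
    print("rotvec tool",Q.from_matrix(R.T@G).as_rotvec().round(4))
if __name__=="__main__":
    show();a=sys.argv[1:]
    if a:
        X=b2w(*map(float,a[1:4])) if a[0]=="b" else np.array(list(map(float,a[1:4])))
        print("target",X.round(4));to(X,float(a[4]) if len(a)>4 else None)
E
python3 go.py w .504 -.056 .19
```

```text
t 0.3 p [0.1424 0.5827 0.2449] box [-831.3 -376.8  244.9] yaw y 76.26 down [-2.e-04 -6.e-04 -1.e+00] F [-0.1  0.4  0.3] gap 0.0855 J [71.  7. 85.  0. 87. -5.]
target [ 0.504 -0.056  0.19 ]
shift cm (tool) [  5.52 -53.45  50.29]
rotvec tool [-0.     -0.0001  0.0006]
```

{"method": "apply_moves", "body": {
  "deltas": "0 -4 3.7 0 0 0 8.5;0 -4 3.7 0 0 0 8.5;0 -4 3.7 0 0 0 8.5;0 -4 3.7 0 0 0 8.5;0 -4 3.7 0 0 0 8.5;0 -4 3.7 0 0 0 8.5;0 -4 3.7 0 0 0 8.5;0 -4 3.7 0 0 0 8.5;0 -4 3.7 0 0 0 8.5;0 -4 3.7 0 0 0 8.5",
  "squeeze": 30
}}

```text
t: 1.55
tcp_pos: [0.4132, 0.0949, 0.2452]
orientation: [[0.005, 0.23, 0.973], [0.0, 0.973, -0.23], [-1.0, 0.001, 0.005]]
contact_force: [0.9, 0.4, 0.5]
finger_gap: 0.085
```

```bash
python3 go.py w .504 -.056 .19
```

```text
t 1.55 p [0.4132 0.0949 0.2452] box [-354.9  -86.5  245.2] yaw y 76.69 down [ 4.8e-03  2.0e-04 -1.0e+00] F [0.9 0.4 0.5] gap 0.085 J [  6. -21. 112.  -0.  89. -71.]
target [ 0.504 -0.056  0.19 ]
shift cm (tool) [  5.56 -12.6   12.29]
rotvec tool [-0.      0.0046 -0.0013]
```

{"method": "apply_moves", "body": {
  "deltas": "0.3 -2 2 0 0.0046 0 8.5;0.3 -2 2 0 0 0 8.5;0.5 -2 2 0 0 0 8.5;0.5 -2 2 0 0 0 8.5;1 -2 2 0 0 0 8.5;1 -1.6 1.4 0 0 0 8.5;1 -1 0.9 0 0 0 8.5;0.8 0 0 0 0 0 8.5;0 0 0 0 0 0 8.5;0 0 0 0 0 0 8.5"
}}

```text
t: 2.8
tcp_pos: [0.507, -0.0645, 0.1903]
orientation: [[0.003, 0.236, 0.972], [0.002, 0.972, -0.236], [-1.0, 0.002, 0.002]]
contact_force: [-0.3, -0.9, -0.2]
finger_gap: 0.085
```

```bash
python3 go.py w .504 -.056 .06
```

```text
t 2.8 p [ 0.507  -0.0645  0.1903] box [-199.5   13.7  190.3] yaw y 76.33 down [ 0.0025  0.0018 -1.    ] F [-0.3 -0.9 -0.2] gap 0.085 J [-13.  -5. 103.   0.  81. -89.]
target [ 0.504 -0.056  0.06 ]
shift cm (tool) [13.03  0.72 -0.51]
rotvec tool [-0.      0.002  -0.0023]
```

{"method": "apply_moves", "body": {
  "deltas": "0 0.7 -0.5 0 0.002 -0.002 8.5;0 0 0 0 0 0 8.5;2 0 0 0 0 0 8.5;2 0 0 0 0 0 8.5;2 0 0 0 0 0 8.5;2 0 0 0 0 0 8.5;2 0 0 0 0 0 8.5;1.7 0 0 0 0 0 8.5;0.8 0 0 0 0 0 8.5;0 0 0 0 0 0 8.5"
}}

```text
t: 4.05
tcp_pos: [0.5065, -0.0535, 0.0659]
orientation: [[0.008, 0.232, 0.973], [-0.001, 0.973, -0.232], [-1.0, 0.0, 0.008]]
contact_force: [0.6, 0.8, -0.6]
finger_gap: 0.0851
```

```bash
python3 go.py w .504 -.056 .06; python3 -c "
from h import *
S=cam('side');T=cam('top')
a=cv2.resize(S['image'][170:310,190:330],None,fx=2.8,fy=2.8,interpolation=2);b=cv2.resize(T['image'][190:330,290:430],None,fx=2.8,fy=2.8,interpolation=2)
cv2.imwrite('pics/g1.png',cv2.hconcat([a,b])[:,:,::-1])"
```

```text
t 4.05 p [ 0.5065 -0.0535  0.0659] box [-210.4   12.8   65.9] yaw y 76.61 down [ 0.0082 -0.0015 -1.    ] F [ 0.6  0.8 -0.6] gap 0.0851 J [-12.   3. 110.   0.  67. -88.]
target [ 0.504 -0.056  0.06 ]
shift cm (tool) [ 0.59 -0.3  -0.19]
rotvec tool [-0.      0.0083 -0.0005]
```

View pics/g1.png

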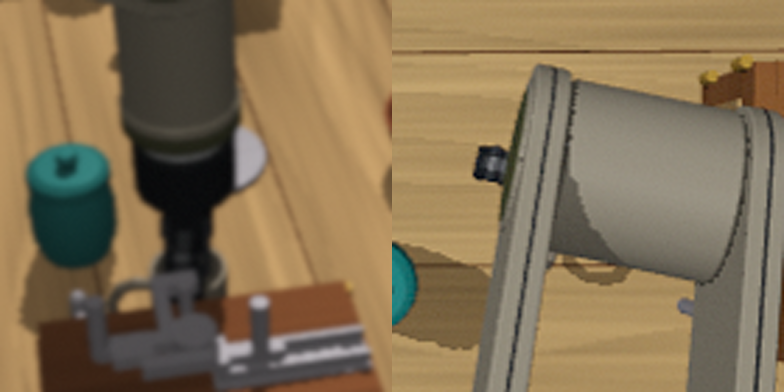

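{"method": "apply_moves", "body": {
  "deltas": "0.5 -0.2 -0.2 0 0.008 0 8.5;0 0 0 0 0 0 8.5;0 0 0 0 0 0 5;0 0 0 0 0 0 5;0 0 0 0 0 0 5;0 0 0 0 0 0 5;0 0 0 0 0 0 5;0 0 0 0 0 0 5;0 0 0 0 0 0 5;0 0 0 0 0 0 5",
  "squeeze": 40
}}

```text
t: 5.4
tcp_pos: [0.5062, -0.0558, 0.0635]
orientation: [[0.005, 0.232, 0.973], [-0.001, 0.973, -0.232], [-1.0, 0.0, 0.005]]
contact_force: [0.2, 0.5, -0.0]
finger_gap: 0.0586
```

```bash
python3 go.py w .5635 .1887 .2
```

```text
t 5.4 p [ 0.5062 -0.0558  0.0635] box [-208.1   12.6   63.5] yaw y 76.59 down [ 4.9e-03 -7.0e-04 -1.0e+00] F [ 0.2  0.5 -0. ] gap 0.0586 J [-12.   3. 110.   0.  67. -89.]
target [0.5635 0.1887 0.2   ]
shift cm (tool) [-13.64  25.12  -0.03]
rotvec tool [-0.      0.0049 -0.0005]
```

{"method": "apply_moves", "body": {
  "deltas": "-1 0 0 0 0 0 5;-1.5 0 0 0 0 0 5;-2 0 0 0 0 0 5;-2 0 0 0 0 0 5;-2 0 0 0 0 0 5;-2 0 0 0 0 0 5;-1.5 0 0 0 0 0 5;-0.7 0 0 0 0 0 5;0 0 0 0 0 0 5;0 0 0 0 0 0 5"
}}

```text
t: 6.65
tcp_pos: [0.5049, -0.0553, 0.1998]
orientation: [[0.006, 0.232, 0.973], [-0.001, 0.973, -0.232], [-1.0, 0.001, 0.006]]
contact_force: [0.5, 0.1, -3.0]
finger_gap: 0.0584
```

```bash
python3 go.py w .5655 .1887 .19
```

```text
t 6.65 p [ 0.5049 -0.0553  0.1998] box [-208.5   11.2  199.8] yaw y 76.61 down [ 5.7e-03 -6.0e-04 -1.0e+00] F [ 0.5  0.1 -3. ] gap 0.0584 J [-12.  -6. 103.   0.  82. -89.]
target [0.5655 0.1887 0.19  ]
shift cm (tool) [ 1.   25.14  0.24]
rotvec tool [-0.      0.0056 -0.0007]
```

{"method": "apply_moves", "body": {
  "deltas": "0 2 0 0 0.0056 0 5;0 3 0 0 0 0 5;0 3.5 0 0 0 0 5;0 3.5 0 0 0 0 5;0 3.5 0 0 0 0 5;0 3.5 0 0 0 0 5;0 3 0 0 0 0 5;0 2 0.2 0 0 0 5;0 0.5 0 0 0 0 5;0 0 0 0 0 0 5"
}}

```text
t: 7.9
tcp_pos: [0.5607, 0.188, 0.1889]
orientation: [[-0.016, 0.234, 0.972], [-0.002, 0.972, -0.234], [-1.0, -0.006, -0.015]]
contact_force: [-0.8, -0.5, -3.1]
finger_gap: 0.0584
```

```bash
python3 go.py w .5655 .1887 .069
```

```text
t 7.9 p [0.5607 0.188  0.1889] box [-453.9   57.2  188.9] yaw y 76.47 down [-0.0162 -0.0019 -0.9999] F [-0.8 -0.5 -3.1] gap 0.0584 J [ 13.   9.  90.   0.  82. -63.]
target [0.5655 0.1887 0.069 ]
shift cm (tool) [11.98  0.25  0.63]
rotvec tool [-0.     -0.0153  0.0056]
```

{"method": "apply_moves", "body": {
  "deltas": "0 0.2 0.4 0 -0.015 0.005 5;1 0 0 0 0 0 5;2 0 0 0 0 0 5;2 0 0 0 0 0 5;2 0 0 0 0 0 5;2 0 0 0 0 0 5;1.2 0 0 0 0 0 5;0.5 0 0 0 0 0 5;0 0 0 0 0 0 5;0 0 0 0 0 0 5"
}}

```text
t: 9.15
tcp_pos: [0.5629, 0.1843, 0.0716]
orientation: [[-0.004, 0.238, 0.971], [-0.002, 0.971, -0.238], [-1.0, -0.003, -0.003]]
contact_force: [-0.3, -0.9, -2.1]
finger_gap: 0.0578
```

```bash
python3 go.py w .5655 .1887 .069
```

```text
t 9.15 p [0.5629 0.1843 0.0716] box [-450.3   59.5   71.6] yaw y 76.21 down [-0.0039 -0.0024 -1.    ] F [-0.3 -0.9 -2.1] gap 0.0578 J [ 13.  15.  96.  -0.  70. -63.]
target [0.5655 0.1887 0.069 ]
shift cm (tool) [0.26 0.49 0.15]
rotvec tool [-0.     -0.0032  0.0033]
```

{"method": "apply_moves", "body": {
  "deltas": "0 0.4 0.1 0 -0.003 0.003 5;0 0 0 0 0 0 5;0.1 0 0 0 0 0 5;0 0 0 0 0 0 5;0.1 0 0 0 0 0 5;0 0 0 0 0 0 5;0 0 0 0 0 0 5;0 0 0 0 0 0 5;0 0 0 0 0 0 5;0 0 0 0 0 0 5"
}}

```text
t: 10.4
tcp_pos: [0.5663, 0.1886, 0.0715]
orientation: [[0.003, 0.238, 0.971], [0.001, 0.971, -0.238], [-1.0, 0.002, 0.003]]
contact_force: [-1.0, 0.0, -2.0]
finger_gap: 0.0583
```

```bash
python3 go.py w .5655 .1887 .069;python3 -c "
from h import *
S=cam('side')
a=cv2.resize(S['image'][140:280,180:330],None,fx=4,fy=4,interpolation=2)
cv2.imwrite('pics/g2.png',a[:,:,::-1])"
```

```text
t 10.4 p [0.5663 0.1886 0.0715] box [-454.8   62.8   71.5] yaw y 76.22 down [ 3.4e-03  8.0e-04 -1.0e+00] F [-1.  0. -2.] gap 0.0583 J [ 14.  15.  95.  -0.  69. -63.]
target [0.5655 0.1887 0.069 ]
shift cm (tool) [ 0.25 -0.01 -0.08]
rotvec tool [-0.      0.0031 -0.0016]
```

View pics/g2.png

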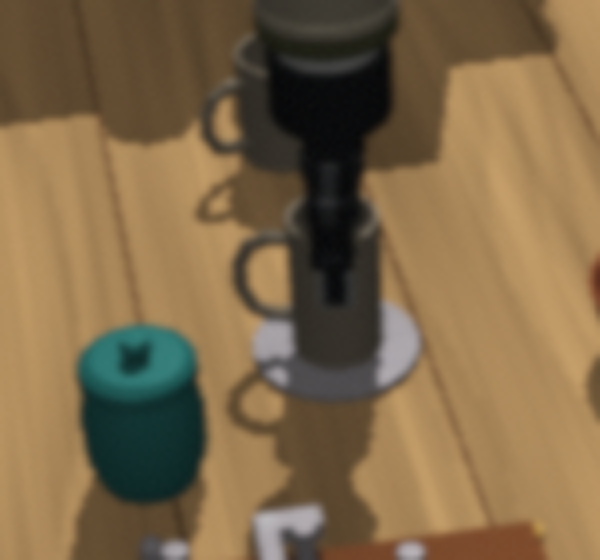

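{"method": "apply_moves", "body": {
  "deltas": "0.2 0 0 0 0 0 5;0.2 0 0 0 0 0 5;0 0 0 0 0 0 5;0 0 0 0 0 0 5;0 0 0 0 0 0 5;0 0 0 0 0 0 5;0 0 0 0 0 0 5;0 0 0 0 0 0 5;0 0 0 0 0 0 5;0 0 0 0 0 0 5"
}}

```text
t: 11.7
tcp_pos: [0.5673, 0.1886, 0.0695]
orientation: [[0.005, 0.238, 0.971], [0.001, 0.971, -0.238], [-1.0, 0.002, 0.005]]
contact_force: [-0.8, 0.9, 0.4]
finger_gap: 0.0584
```

```bash
python3 go.py w .5655 .1887 .069
```

```text
t 11.7 p [0.5673 0.1886 0.0695] box [-454.8   63.7   69.5] yaw y 76.22 down [ 5.1e-03  8.0e-04 -1.0e+00] F [-0.8  0.9  0.4] gap 0.0584 J [ 13.  15.  95.  -0.  69. -63.]
target [0.5655 0.1887 0.069 ]
shift cm (tool) [ 0.05 -0.04 -0.17]
rotvec tool [-0.      0.0047 -0.002 ]
```

{"method": "apply_moves", "body": {
  "deltas": "0 0 0 0 0 0 6.5;0 0 0 0 0 0 7.5;0 0 0 0 0 0 8.5;0 0 0 0 0 0 8.5;0 0 0 0 0 0 8.5;-1 0 0 0 0 0 8.5;-2 0 0 0 0 0 8.5;-3 0 0 0 0 0 8.5;-4 0 0 0 0 0 8.5;-4 0 0 0 0 0 8.5"
}}

```text
t: 12.95
tcp_pos: [0.5652, 0.1882, 0.2155]
orientation: [[0.002, 0.238, 0.971], [0.0, 0.971, -0.238], [-1.0, 0.001, 0.002]]
contact_force: [0.7, 0.8, -0.1]
finger_gap: 0.0849
```

```bash
python3 - <<'E'
import math,go
q=go.q;print("box yaw",math.degrees(q[2])," box y dir yaw",math.degrees(q[2])+90)
go.show()
for n,b in dict(bolt=(-24,34.6,223),hook=(-45,-65,222),handle=(-120,-75,155)).items(): print(n,go.b2w(*b).round(4))
go.to(go.b2w(-24,34.6,290),-2.3)
E
```

```text
box yaw -92.32759985556875  box y dir yaw -2.3275998555687494
t 12.95 p [0.5652 0.1882 0.2155] box [-454.3   61.6  215.5] yaw y 76.22 down [ 2.4e-03  3.0e-04 -1.0e+00] F [ 0.7  0.8 -0.1] gap 0.0849 J [ 13.   8.  88.  -0.  84. -63.]
bolt [ 0.5207 -0.2407  0.223 ]
hook [ 0.422  -0.2156  0.222 ]
handle [ 0.4151 -0.1403  0.155 ]
shift cm (tool) [ -7.47 -42.71   5.91]
rotvec tool [ 1.3704e+00  1.3000e-03 -2.2000e-03]
```

{"method": "apply_moves", "body": {
  "deltas": "-0.7 0 0 0.1 0 0 4.5;-0.7 0 0 0.14 0 0 4.5;-0.7 0 0 0.14 0 0 4.5;-0.7 0 0 0.14 0 0 4.5;-0.7 0 0 0.14 0 0 4.5;-0.7 0 0 0.14 0 0 4.5;-0.7 0 0 0.14 0 0 4.5;-0.7 0 0 0.14 0 0 4.5;-0.7 0 0 0.14 0 0 4.5;-0.7 0 0 0.14 0 0 4.5"
}}

```text
t: 14.2
tcp_pos: [0.5676, 0.1889, 0.3144]
orientation: [[0.03, 0.997, -0.073], [0.007, -0.073, -0.997], [-1.0, 0.029, -0.009]]
contact_force: [0.2, 0.1, -0.5]
finger_gap: 0.0449
```

```bash
python3 go.py b -24 34.6 290 -2.33
```

```text
t 14.2 p [0.5676 0.1889 0.3144] box [-455.2   64.   314.4] yaw y -4.22 down [ 0.0301  0.0069 -0.9995] F [ 0.2  0.1 -0.5] gap 0.0449 J [14.  4. 81. -0. 92. 18.]
target [ 0.5207 -0.2407  0.29  ]
shift cm (tool) [ 2.   -1.59 43.21]
rotvec tool [-0.0328 -0.0086 -0.0296]
```

{"method": "apply_moves", "body": {
  "deltas": "0 0 3 -0.03 -0.0086 -0.0296 4.5;0 -0.2 5 0 0 0 4.5;0 -0.2 5.5 0 0 0 4.5;0 -0.2 5.5 0 0 0 4.5;0 -0.2 5.5 0 0 0 4.5;0 -0.2 5.5 0 0 0 4.5;0 -0.2 5 0 0 0 4.5;0 -0.2 3.5 0 0 0 4.5;0 0 1.5 0 0 0 4.5;0 0 0 0 0 0 4.5"
}}

```text
t: 15.45
tcp_pos: [0.5339, -0.2208, 0.3341]
orientation: [[0.021, 0.999, -0.043], [-0.003, -0.043, -0.999], [-1.0, 0.021, 0.002]]
contact_force: [0.6, 0.4, -0.1]
finger_gap: 0.0452
```

```bash
python3 go.py b -24 34.6 223 -2.33;python3 -c "
from h import *
T=cam('top')
a=cv2.resize(T['image'][150:340,50:330],None,fx=2.8,fy=2.8,interpolation=2)
cv2.imwrite('pics/g3.png',a[:,:,::-1])"
```

```text
t 15.45 p [ 0.5339 -0.2208  0.3341] box [-44.3  47.  334.1] yaw y -2.45 down [ 0.0207 -0.0033 -0.9998] F [ 0.6  0.4 -0.1] gap 0.0452 J [-28.   2.  82.   0.  95. -25.]
target [ 0.5207 -0.2407  0.223 ]
shift cm (tool) [11.08 -1.47  2.01]
rotvec tool [-0.0021  0.0025 -0.0208]
```

View pics/g3.png

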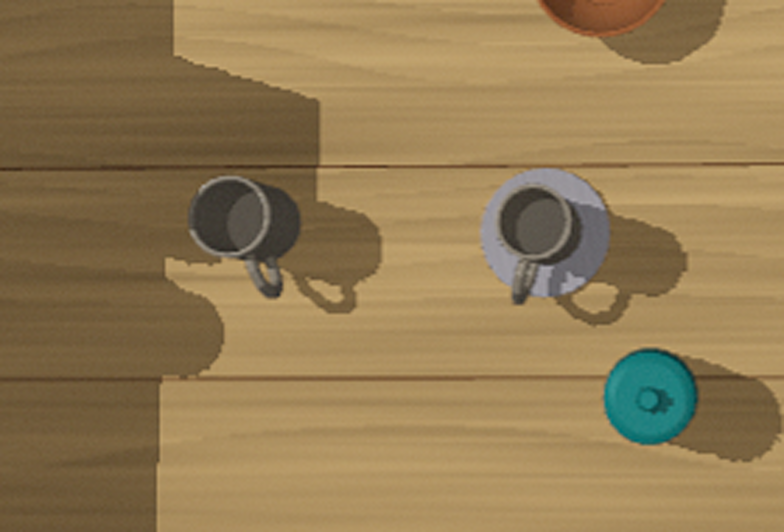

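{"method": "apply_moves", "body": {
  "deltas": "1 -0.7 1 0 0.0025 -0.0208 4.5;1 -0.7 0.9 0 0 0 4.5;0 0 0 0 0 0 4.5;1 0 0 0 0 0 4.5;1 0 0 0 0 0 4.5;1 0 0 0 0 0 4.5;1 0 0 0 0 0 4.5;0 0 0 0 0 0 4.5;0 0 0 0 0 0 4.5;0 0 0 0 0 0 4.5"
}}

```text
t: 16.75
tcp_pos: [0.519, -0.2357, 0.269]
orientation: [[-0.002, 0.999, -0.037], [0.002, -0.037, -0.999], [-1.0, -0.003, -0.002]]
contact_force: [-0.5, 0.2, 0.4]
finger_gap: 0.0452
```

```bash
python3 go.py b -24 34.6 221 -2.33;python3 - <<'E'
from h import *
T=cam("top");print("mug on coaster",onz(T,50+538.5/2.8-.5,150+224/2.8-.5,.106))
E
```

```text
t 16.75 p [ 0.519  -0.2357  0.269 ] box [-28.9  32.7 269. ] yaw y -2.12 down [-0.0025  0.0021 -1.    ] F [-0.5  0.2  0.4] gap 0.0452 J [-30.   2.  88.   0.  90. -27.]
target [ 0.5207 -0.2407  0.221 ]
shift cm (tool) [4.8 0.2 0.5]
rotvec tool [ 0.0037 -0.002   0.0026]
mug on coaster [0.56397953 0.18465357 0.106     ]
```

{"method": "apply_moves", "body": {
  "deltas": "0 0.2 0.5 0 0 0 4.5;0 0 0 0 0 0 4.5;1 0 0 0 0 0 4.5;1 0 0 0 0 0 4.5;1 0 0 0 0 0 4.5;1 0 0 0 0 0 4.5;0.4 0 0 0 0 0 4.5;0.2 0 0 0 0 0 4.5;0 0 0 0 0 0 4.5;0 0 0 0 0 0 4.5"
}}

```text
t: 18.05
tcp_pos: [0.5209, -0.2411, 0.2198]
orientation: [[-0.002, 0.999, -0.037], [0.002, -0.037, -0.999], [-1.0, -0.002, -0.002]]
contact_force: [0.0, -0.3, 0.1]
finger_gap: 0.0453
```

```bash
python3 go.py b -24 34.6 221 -2.33;python3 -c "
from h import *
S=cam('side')
a=cv2.resize(S['image'][200:340,190:340],None,fx=4,fy=4,interpolation=2)
cv2.imwrite('pics/g4.png',a[:,:,::-1])"
```

```text
t 18.05 p [ 0.5209 -0.2411  0.2198] box [-23.6  34.8 219.8] yaw y -2.12 down [-0.0023  0.002  -1.    ] F [ 0.  -0.3  0.1] gap 0.0453 J [-30.   4.  91.   0.  85. -28.]
target [ 0.5207 -0.2407  0.221 ]
shift cm (tool) [-0.12 -0.02 -0.04]
rotvec tool [ 0.0036 -0.0019  0.0023]
```

View pics/g4.png

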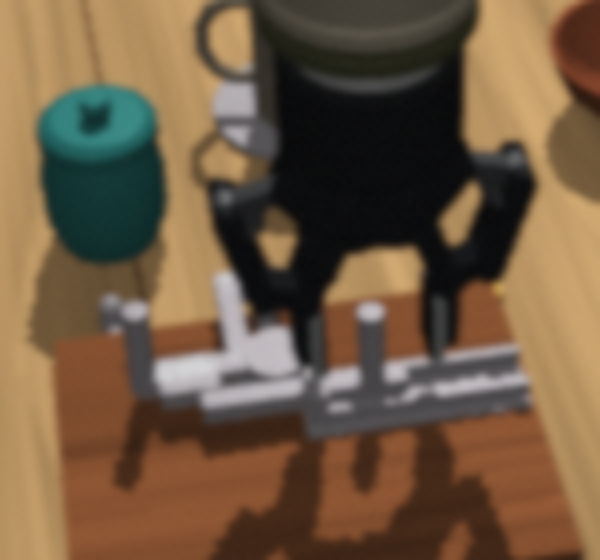

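{"method": "apply_moves", "body": {
  "deltas": "0 0 0 0 0 0 0.5;0 0 0 0 0 0 0.5;0 0 0 0 0 0 0.5;0 0 0 0 0 0 0.5;0 0 0 0 0 0 0.5;0 0 0 0 0 0 0.5;0 0 0 0 0 0 0.5;0 0 0 0 0 0 0.5;0 0 0 0 0 0 0.5;0 0 0 0 0 0 0.5",
  "squeeze": 20
}}

```text
t: 19.35
tcp_pos: [0.5211, -0.2413, 0.2205]
orientation: [[-0.002, 0.999, -0.037], [0.001, -0.037, -0.999], [-1.0, -0.002, -0.001]]
contact_force: [-0.1, 0.3, 0.8]
finger_gap: 0.0111
```

```bash
python3 go.py b -24 84 220 -2.33
```

```text
t 19.35 p [ 0.5211 -0.2413  0.2205] box [-23.4  35.  220.5] yaw y -2.12 down [-0.0016  0.0015 -1.    ] F [-0.1  0.3  0.8] gap 0.0111 J [-30.   4.  91.   0.  85. -28.]
target [ 0.5701 -0.2427  0.22  ]
shift cm (tool) [ 0.04  4.9  -0.04]
rotvec tool [ 0.0036 -0.0014  0.0016]
```

{"method": "apply_moves", "body": {
  "deltas": "0 0.5 0 0 0 0 0.5;0 0.7 0 0 0 0 0.5;0 0.7 0 0 0 0 0.5;0 0.7 0 0 0 0 0.5;0 0.7 0 0 0 0 0.5;0 0.6 0 0 0 0 0.5;0 0.4 0 0 0 0 0.5;0 0.2 0 0 0 0 0.5;0 0 0 0 0 0 0.5;0 0 0 0 0 0 0.5"
}}

```text
t: 20.6
tcp_pos: [0.5695, -0.2432, 0.2204]
orientation: [[-0.002, 0.999, -0.037], [0.001, -0.037, -0.999], [-1.0, -0.002, -0.001]]
contact_force: [-1.1, 0.3, 0.2]
finger_gap: 0.0113
```

```bash
python3 go.py b -24 84.5 220 -2.33
```

```text
t 20.6 p [ 0.5695 -0.2432  0.2204] box [-23.4  83.4 220.4] yaw y -2.12 down [-0.0017  0.0012 -1.    ] F [-1.1  0.3  0.2] gap 0.0113 J [-28.  11.  84.   0.  85. -26.]
target [ 0.5706 -0.2427  0.22  ]
shift cm (tool) [ 0.04  0.11 -0.06]
rotvec tool [ 0.0036 -0.0011  0.0018]
```

{"method": "apply_moves", "body": {
  "deltas": "0 0.2 0 0 0 0 0.5;0 0 0 0 0 0 0.5;0 0 0 0 0 0 2.5;0 0 0 0 0 0 4;0 0 0 0 0 0 4;-1.5 0 0 0 0 0 4;-2 0 0 0 0 0 4;-1.5 0 0 0 0 0 4;0 0 0 0 0 0 4;0 0 0 0 0 0 4"
}}

```text
t: 21.85
tcp_pos: [0.5716, -0.2436, 0.276]
orientation: [[-0.0, 0.999, -0.037], [0.0, -0.037, -0.999], [-1.0, -0.0, -0.0]]
contact_force: [-0.6, 0.6, 0.5]
finger_gap: 0.0401
```

```bash
python3 go.py b -45 -65 270 -2.33;python3 -c "
from h import *
S=cam('side')
a=cv2.resize(S['image'][200:340,190:340],None,fx=4,fy=4,interpolation=2)
cv2.imwrite('pics/g5.png',a[:,:,::-1])"
```

```text
t 21.85 p [ 0.5716 -0.2436  0.276 ] box [-23.2  85.6 276. ] yaw y -2.14 down [-3.e-04  2.e-04 -1.e+00] F [-0.6  0.6  0.5] gap 0.0401 J [-28.  10.  79.   0.  91. -26.]
target [ 0.422  -0.2156  0.27  ]
shift cm (tool) [  0.6  -15.05  -2.23]
rotvec tool [ 0.0033 -0.0001  0.0003]
```

View pics/g5.png

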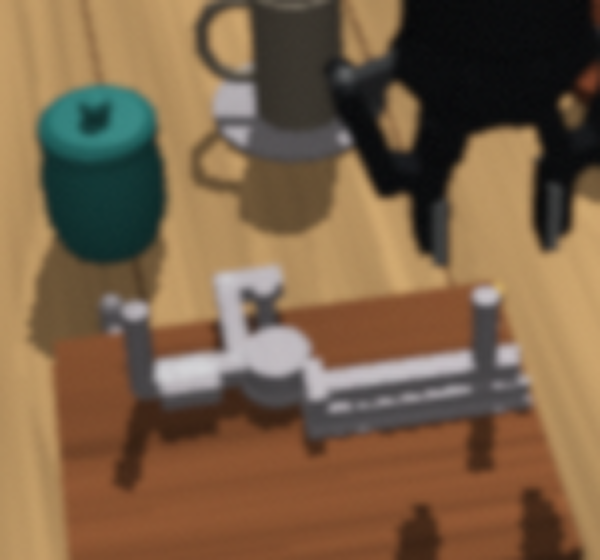

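{"method": "apply_moves", "body": {
  "deltas": "0 -1.5 -0.2 0 0 0 4;0 -2 -0.3 0 0 0 4;0 -2.2 -0.3 0 0 0 4;0 -2.2 -0.3 0 0 0 4;0 -2.2 -0.3 0 0 0 4;0 -2 -0.3 0 0 0 4;0 -1.2 -0.2 0 0 0 4;0 -0.6 0 0 0 0 4;0 0 0 0 0 0 4;0 0 0 0 0 0 4"
}}

```text
t: 23.15
tcp_pos: [0.4276, -0.2174, 0.2698]
orientation: [[-0.008, 0.999, -0.037], [0.005, -0.037, -0.999], [-1.0, -0.008, -0.005]]
contact_force: [0.4, 0.2, 0.0]
finger_gap: 0.0402
```

```bash
python3 go.py b -45 -65 220 -2.33
```

```text
t 23.15 p [ 0.4276 -0.2174  0.2698] box [-43.5 -59.4 269.8] yaw y -2.13 down [-0.008  0.005 -1.   ] F [0.4 0.2 0. ] gap 0.0402 J [-33. -11. 101.  -0.  91. -31.]
target [ 0.422  -0.2156  0.22  ]
shift cm (tool) [ 4.98 -0.52 -0.13]
rotvec tool [ 0.0035 -0.0046  0.0082]
```

{"method": "apply_moves", "body": {
  "deltas": "0 -0.5 -0.1 0 -0.004 0.008 4;0 0 0 0 0 0 4;1 0 0 0 0 0 4;1 0 0 0 0 0 4;1 0 0 0 0 0 4;1 0 0 0 0 0 4;0.6 0 0 0 0 0 4;0.2 0 0 0 0 0 4;0 0 0 0 0 0 4;0 0 0 0 0 0 4"
}}

```text
t: 24.4
tcp_pos: [0.4226, -0.2159, 0.2174]
orientation: [[-0.001, 0.999, -0.037], [0.001, -0.037, -0.999], [-1.0, -0.001, -0.001]]
contact_force: [1.0, -0.4, 0.1]
finger_gap: 0.0401
```

```bash
python3 go.py b -45 -65 220 -2.33;python3 -c "
from h import *
S=cam('side')
a=cv2.resize(S['image'][200:340,190:340],None,fx=4,fy=4,interpolation=2)
cv2.imwrite('pics/g6.png',a[:,:,::-1])"
```

```text
t 24.4 p [ 0.4226 -0.2159  0.2174] box [-44.8 -64.4 217.4] yaw y -2.1 down [-0.001   0.0014 -1.    ] F [ 1.  -0.4  0.1] gap 0.0401 J [-33. -11. 107.   0.  85. -31.]
target [ 0.422  -0.2156  0.22  ]
shift cm (tool) [-0.26 -0.06 -0.02]
rotvec tool [ 0.004  -0.0013  0.0011]
```

View pics/g6.png

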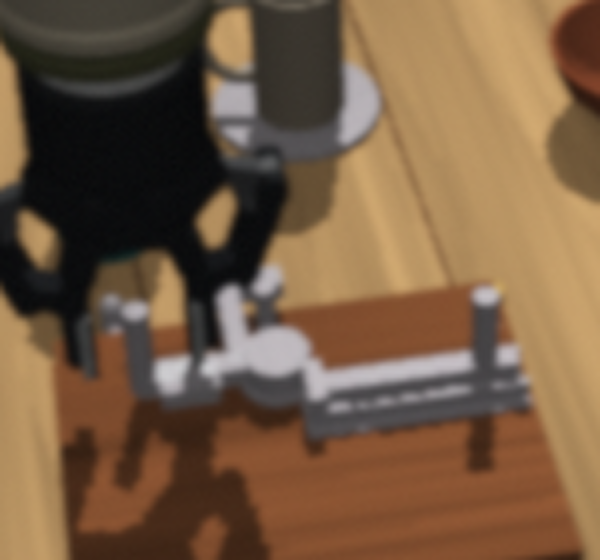

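{"method": "apply_moves", "body": {
  "deltas": "-0.25 0 0 0 0 0 4;0 0 0 0 0 0 0.5;0 0 0 0 0 0 0.5;0 0 0 0 0 0 0.5;0 0 0 0 0 0 0.5;0 0 0 0 0 0 0.5;0 0 0 0 0 0 0.5;0 0 0 0 0 0 0.5;0 0 0 0 0 0 0.5;0 0 0 0 0 0 0.5",
  "squeeze": 20
}}

```text
t: 25.7
tcp_pos: [0.4211, -0.2161, 0.2209]
orientation: [[-0.004, 0.999, -0.037], [0.001, -0.037, -0.999], [-1.0, -0.004, -0.001]]
contact_force: [-0.4, 0.9, 0.7]
finger_gap: 0.0111
```

```bash
python3 go.py b -45 -65 220 -2.33; python3 -c "
import numpy as np
t=np.linspace(0,1.37,15);p=np.c_[-45+60*np.sin(t),-5-60*np.cos(t)];print(np.diff(p,axis=0).round(1).tolist())"
```

```text
t 25.7 p [ 0.4211 -0.2161  0.2209] box [-44.5 -66.  220.9] yaw y -2.12 down [-0.0044  0.001  -1.    ] F [-0.4  0.9  0.7] gap 0.0111 J [-33. -12. 106.  -0.  85. -31.]
target [ 0.422  -0.2156  0.22  ]
shift cm (tool) [ 0.08  0.1  -0.05]
rotvec tool [ 0.0036 -0.0008  0.0045]
[[5.9, 0.3], [5.8, 0.9], [5.7, 1.4], [5.5, 2.0], [5.3, 2.5], [5.0, 3.0], [4.7, 3.5], [4.4, 3.9], [4.0, 4.3], [3.5, 4.7], [3.0, 5.0], [2.5, 5.3], [2.0, 5.5], [1.5, 5.7]]
```

{"method": "apply_moves", "body": {
  "deltas": "0 0.03 0.59 0 0 0 0.5;0 0.09 0.58 0 0 0 0.5;0 0.14 0.57 0 0 0 0.5;0 0.2 0.55 0 0 0 0.5;0 0.25 0.53 0 0 0 0.5;0 0.3 0.5 0 0 0 0.5;0 0.35 0.47 0 0 0 0.5;0 0.2 0.22 0 0 0 0.5;0 0 0 0 0 0 0.5;0 0 0 0 0 0 0.5"
}}

```text
t: 26.95
tcp_pos: [0.4349, -0.2607, 0.2207]
orientation: [[-0.007, 0.999, -0.038], [0.0, -0.038, -0.999], [-1.0, -0.007, -0.0]]
contact_force: [-3.8, 0.9, 2.7]
finger_gap: 0.0112
```

```bash
cat > hk.py <<'E'
import go,numpy as np
go.show();b=go.B.T@(go.p-go.bo)*1000;r=b[:2]-[-45,-5];print("theta",np.arctan2(r[0],-r[1]),"r",np.hypot(*r))
t=np.linspace(np.arctan2(r[0],-r[1]),1.38,9);p=np.c_[-5-60*np.cos(t),-45+60*np.sin(t)];p[0]=b[1],b[0];print("y z cm",(np.diff(p,axis=0)/10).round(2).tolist())
E
python3 hk.py
```

```text
t 26.95 p [ 0.4349 -0.2607  0.2207] box [ -0.5 -50.4 220.7] yaw y -2.18 down [-7.4e-03  5.0e-04 -1.0e+00] F [-3.8  0.9  2.7] gap 0.0112 J [-37.  -6. 101.  -0.  85. -34.]
theta 0.7760604607146674 r 63.5550929282766
y z cm [[0.58, 0.06], [0.35, 0.29], [0.37, 0.26], [0.39, 0.23], [0.41, 0.2], [0.42, 0.17], [0.43, 0.14], [0.44, 0.1]]
```

{"method": "apply_moves", "body": {
  "deltas": "0 0.55 0.06 0 0 0 0.5;0 0.4 0.3 0 0 0 0.5;0 0.42 0.3 0 0 0 0.5;0 0.44 0.25 0 0 0 0.5;0 0.46 0.2 0 0 0 0.5;0 0.47 0.18 0 0 0 0.5;0 0.48 0.15 0 0 0 0.5;0 0.4 0.1 0 0 0 0.5;0 0 0 0 0 0 0.5;0 0 0 0 0 0 0.5"
}}

```text
t: 28.2
tcp_pos: [0.4666, -0.2843, 0.2209]
orientation: [[-0.015, 0.999, -0.042], [-0.012, -0.042, -0.999], [-1.0, -0.015, 0.013]]
contact_force: [-2.9, -2.4, 0.9]
finger_gap: 0.0111
```

```bash
python3 hk.py;python3 -c "
from h import *
S=cam('side')
a=cv2.resize(S['image'][200:340,190:340],None,fx=4,fy=4,interpolation=2)
cv2.imwrite('pics/g7.png',a[:,:,::-1])"
```

```text
t 28.2 p [ 0.4666 -0.2843  0.2209] box [ 21.8 -17.7 220.9] yaw y -2.4 down [-0.0154 -0.0122 -0.9998] F [-2.9 -2.4  0.9] gap 0.0111 J [-36.   0.  95.  -1.  85. -34.]
theta 1.3836977399007688 r 68.0311941670297
y z cm [[0.15, -0.79], [-0.0, -0.0], [-0.0, -0.0], [-0.0, -0.0], [-0.0, -0.0], [-0.0, -0.0], [-0.0, -0.0], [-0.0, -0.0]]
```

View pics/g7.png

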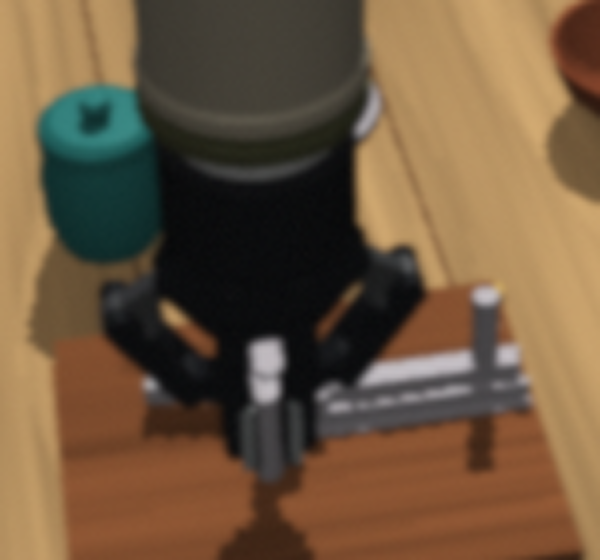

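```bash
python3 -c "
from h import *;import go
S=cam('side')
b=go.B.T@(onz(S,190+266/4,200+350/4,.235)-go.bo)*1000;print(b,np.arctan2(b[0]+45,-(b[1]+5)))
a=cv2.resize(S['image'][270:325,230:285],None,fx=10,fy=10,interpolation=2)
cv2.imwrite('pics/g8.png',a[:,:,::-1])"
```

```text
[ -7.44038136 -13.01547794 235.        ] 1.360543474739306
```

View pics/g8.png

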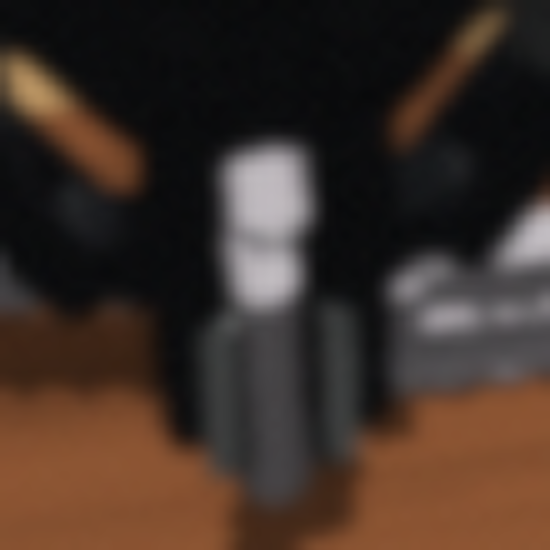

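{"method": "apply_moves", "body": {
  "deltas": "0 0 0 0 0 0 1.5;0 0 0 0 0 0 2.5;0 0 0 0 0 0 3;0 0 0 0 0 0 3;-1.5 0 0 0 0 0 3;-2 0 0 0 0 0 3;-2 0 0 0 0 0 3;-2 0 0 0 0 0 3;-1 0 0 0 0 0 3;0 0 0 0 0 0 3"
}}

```text
t: 29.55
tcp_pos: [0.469, -0.2824, 0.3132]
orientation: [[-0.011, 0.999, -0.041], [-0.012, -0.041, -0.999], [-1.0, -0.011, 0.013]]
contact_force: [-0.2, -0.1, 0.6]
finger_gap: 0.0301
```

```bash
python3 -c "
from h import *
S=cam('side');T=cam('top')
a=cv2.resize(S['image'][200:340,190:340],None,fx=4,fy=4,interpolation=2)
cv2.imwrite('pics/g9.png',a[:,:,::-1])"; python3 go.py b -120 -75 200 -2.33
```

```text
t 29.65 p [ 0.4686 -0.282   0.3117] box [ 19.5 -15.8 311.7] yaw y -2.35 down [-0.0129 -0.011  -0.9999] F [ 0.4 -0.3 -0.3] gap 0.0302 J [-36.  -2.  88.  -1.  94. -34.]
target [ 0.4151 -0.1403  0.2   ]
shift cm (tool) [ 11.08  -5.79 -14.07]
rotvec tool [-0.0003  0.0115  0.0124]
```

View pics/g9.png

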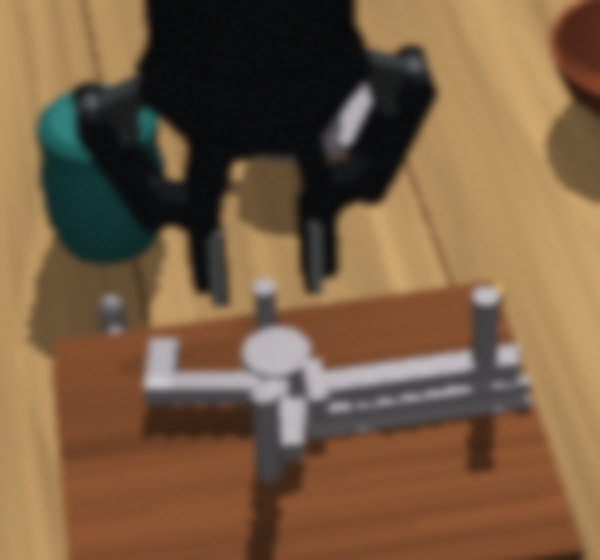

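```bash
python3 -c "
from h import *;import go
S=cam('side')
for u,v,z in((267,389,.235),(486,297,.235),(112,299,.172),(264,287,.202)):
    b=go.B.T@(onz(S,190+u/4,200+v/4,z)-go.bo)*1000;print(b.round(1),np.arctan2(b[0]+45,-(b[1]+5)))"
python3 go.py b -120 -75 260 42
```

```text
[ 14.8 -15.8 235. ] 1.3921588384439398
[-20.4  84.5 235. ] 2.8733761091087007
[-117.3  -73.8  172. ] -0.8101944962653166
[-79.9  -5.  202. ] -1.5700885736874144
t 29.7 p [ 0.4684 -0.2819  0.3111] box [ 19.4 -16.  311.1] yaw y -2.35 down [-0.0137 -0.0105 -0.9999] F [ 0.8 -0.1  0.5] gap 0.0301 J [-36.  -2.  88.  -1.  94. -34.]
target [ 0.4151 -0.1403  0.26  ]
shift cm (tool) [  5.04  -5.84 -13.99]
rotvec tool [-0.774   0.0053  0.0169]
```

{"method": "apply_moves", "body": {
  "deltas": "0.5 -0.6 -1.5 0 0.0115 0.0124 4;0.5 -0.9 -2 0 0 0 4;0.5 -0.9 -2.2 0 0 0 4;0.5 -0.9 -2.2 0 0 0 4;0.5 -0.9 -2.2 0 0 0 4;0.8 -0.8 -2 0 0 0 4;0.8 -0.4 -1.2 0 0 0 4;0.8 0 0 0 0 0 4;0 0 0 0 0 0 4;0 0 0 0 0 0 4"
}}

```text
t: 30.95
tcp_pos: [0.4149, -0.1422, 0.2518]
orientation: [[-0.013, 0.999, -0.042], [0.007, -0.042, -0.999], [-1.0, -0.013, -0.007]]
contact_force: [0.4, 0.1, 0.2]
finger_gap: 0.04
```

```bash
python3 go.py b -119 -75 151 -2.33
```

```text
t 30.95 p [ 0.4149 -0.1422  0.2518] box [-118.1  -75.1  251.8] yaw y -2.43 down [-0.0125  0.0074 -0.9999] F [0.4 0.1 0.2] gap 0.04 J [-26. -18. 108.   0.  90. -23.]
target [ 0.4151 -0.1413  0.151 ]
shift cm (tool) [10.08  0.14 -0.02]
rotvec tool [-0.0018 -0.0069  0.0128]
```

{"method": "apply_moves", "body": {
  "deltas": "0 0 -0.1 0 -0.007 0.013 4;1 0 0 0 0 0 4;1.4 0 0 0 0 0 4;1.5 0 0 0 0 0 4;1.5 0 0 0 0 0 4;1.5 0 0 0 0 0 4;1.3 0 0 0 0 0 4;0.8 0 0 0 0 0 4;0 0 0 0 0 0 4;0 0 0 0 0 0 4"
}}

```text
t: 32.2
tcp_pos: [0.4147, -0.1418, 0.1547]
orientation: [[-0.0, 0.999, -0.044], [-0.0, -0.044, -0.999], [-1.0, -0.0, 0.0]]
contact_force: [0.4, 0.7, -0.6]
finger_gap: 0.0401
```

```bash
python3 go.py b -119 -75 151 -2.33;python3 -c "
from h import *
S=cam('side')
a=cv2.resize(S['image'][200:340,190:340],None,fx=4,fy=4,interpolation=2)
cv2.imwrite('pics/g10.png',a[:,:,::-1])"
```

```text
t 32.2 p [ 0.4147 -0.1418  0.1547] box [-118.4  -75.3  154.7] yaw y -2.5 down [-3.e-04 -2.e-04 -1.e+00] F [ 0.4  0.7 -0.6] gap 0.0401 J [-26. -15. 116.  -0.  79. -23.]
target [ 0.4151 -0.1413  0.151 ]
shift cm (tool) [ 0.37  0.03 -0.06]
rotvec tool [-0.0029  0.0002  0.0003]
```

View pics/g10.png

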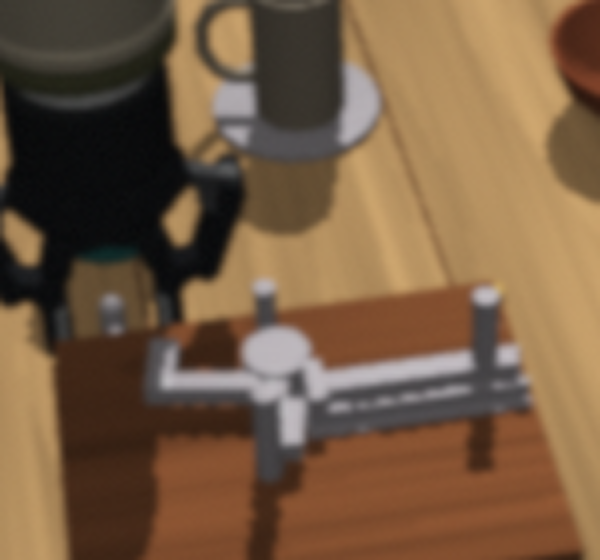

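{"method": "apply_moves", "body": {
  "deltas": "0.3 0 0 0 0 0 4;0 0 0 0 0 0 0.5;0 0 0 0 0 0 0.5;0 0 0 0 0 0 0.5;0 0 0 0 0 0 0.5;0 0 0 0 0 0 0.5;0 0 0 0 0 0 0.5;0 0 0 0 0 0 0.5;0 0 0 0 0 0 0.5;0 0 0 0 0 0 0.5",
  "squeeze": 25
}}

```text
t: 33.5
tcp_pos: [0.4141, -0.142, 0.1528]
orientation: [[-0.002, 0.999, -0.044], [-0.001, -0.044, -0.999], [-1.0, -0.002, 0.001]]
contact_force: [-0.7, 0.5, 0.5]
finger_gap: 0.0112
```

```bash
cat > dr.py <<'E'
import go,numpy as np
go.show();b=go.B.T@(go.p-go.bo)*1000;r=b[:2]-[-90,105]
a0=np.arctan2(-180,-30);th=(a0-np.arctan2(r[1],r[0]))%(2*np.pi);th=(th+np.pi)%(2*np.pi)-np.pi
print("door theta",th,"r",np.hypot(*r), "tool turned",np.radians(-2.33)-np.arctan2(go.R[1,1],go.R[0,1]))
E
python3 dr.py
```

```text
t 33.5 p [ 0.4141 -0.142   0.1528] box [-118.3  -75.9  152.8] yaw y -2.5 down [-1.5e-03 -5.0e-04 -1.0e+00] F [-0.7  0.5  0.5] gap 0.0112 J [-26. -15. 116.  -0.  78. -23.]
door theta -0.010019622187828148 r 183.08114243566172 tool turned 0.0029953102033837067
```

{"method": "apply_moves", "body": {
  "deltas": "0 0.2 -0.9 0.05 0 0 0.5;0 0.38 -1.75 0.1 0 0 0.5;0 0.38 -1.75 0.1 0 0 0.5;0 0.38 -1.75 0.1 0 0 0.5;0 0.38 -1.75 0.1 0 0 0.5;0 0.38 -1.75 0.1 0 0 0.5;0 0.2 -0.9 0.05 0 0 0.5;0 0 0 0 0 0 0.5;0 0 0 0 0 0 0.5;0 0 0 0 0 0 0.5"
}}

```text
t: 34.75
tcp_pos: [0.4666, -0.0462, 0.1528]
orientation: [[-0.005, 0.789, -0.614], [0.001, -0.614, -0.79], [-1.0, -0.005, 0.002]]
contact_force: [-0.5, 1.3, -0.2]
finger_gap: 0.0115
```

```bash
python3 dr.py
```

```text
t 34.75 p [ 0.4666 -0.0462  0.1528] box [-216.1  -27.4  152.8] yaw y -37.86 down [-0.0052  0.0014 -1.    ] F [-0.5  1.3 -0.2] gap 0.0115 J [-12.  -9. 112.   0.  78.  26.]
door theta 0.595815105743319 r 182.80052268625212 tool turned 0.6201253337536489
```

{"method": "apply_moves", "body": {
  "deltas": "0 0.2 -0.9 0.05 0 0 0.5;0 0.38 -1.75 0.1 0 0 0.5;0 0.38 -1.75 0.1 0 0 0.5;0 0.38 -1.75 0.1 0 0 0.5;0 0.38 -1.75 0.1 0 0 0.5;0 0.38 -1.75 0.1 0 0 0.5;0 0.38 -1.75 0.1 0 0 0.5;0 0.38 -1.75 0.1 0 0 0.5;0 0.2 -0.9 0.05 0 0 0.5;0 0 0 0 0 0 0.5"
}}

```text
t: 36.0
tcp_pos: [0.6002, 0.0045, 0.1528]
orientation: [[-0.007, 0.089, -0.996], [0.012, -0.996, -0.089], [-1.0, -0.012, 0.006]]
contact_force: [1.4, 1.8, -0.0]
finger_gap: 0.0111
```

```bash
python3 dr.py
```

```text
t 36.0 p [0.6002 0.0045 0.1528] box [-272.1  104.1  152.8] yaw y -84.89 down [-0.0071  0.0117 -0.9999] F [ 1.4  1.8 -0. ] gap 0.0111 J [-5. 11. 91.  1. 78. 80.]
door theta 1.400455673695701 r 182.1417025423043 tool turned 1.4409753636225962
```

{"method": "apply_moves", "body": {
  "deltas": "0 0.2 -0.9 0.05 0 0 0.5;0 0.33 -1.5 0.06 0 0 0.5;0 0 0 0 0 0 0.5;0 0 0 0 0 0 0.5;0 0 0 0 0 0 0.5;0 0 0 0 0 0 2;0 0 0 0 0 0 3.5;0 0 0 0 0 0 4;0 0 0 0 0 0 4;0 0 0 0 0 0 4"
}}

```text
t: 37.25
tcp_pos: [0.6225, 0.0002, 0.1529]
orientation: [[-0.008, -0.018, -1.0], [0.013, -1.0, 0.017], [-1.0, -0.013, 0.008]]
contact_force: [0.2, -0.0, 0.3]
finger_gap: 0.04
```

```bash
python3 dr.py
```

```text
t 37.25 p [6.225e-01 2.000e-04 1.529e-01] box [-268.8  126.6  152.9] yaw y -91.01 down [-0.0082  0.013  -0.9999] F [ 0.2 -0.   0.3] gap 0.04 J [-5. 15. 87.  1. 79. 86.]
door theta 1.5257095234769178 r 180.1173629399963 tool turned 1.5477279078685722
```

{"method": "apply_moves", "body": {
  "deltas": "-0.5 0 0 0 0 0 4;-1.5 0 0 0 0 0 4;-2 0 0 0 0 0 4;-3 0 0 0 0 0 4;-3 0 0 0 0 0 4;-3 0 0 0 0 0 4;-2 0 0 0 0 0 4;-1 0 0 0 0 0 4;0 0 0 0 0 0 4;0 0 0 0 0 0 4"
}}

```text
t: 38.5
tcp_pos: [0.6247, -0.0019, 0.3295]
orientation: [[0.001, -0.017, -1.0], [0.012, -1.0, 0.017], [-1.0, -0.012, -0.001]]
contact_force: [0.9, 0.2, 0.4]
finger_gap: 0.04
```

```bash
python3 dr.py; python3 -c "
from h import *
S=cam('side','pics/s9.png');T=cam('top','pics/t9.png')"
```

```text
t 38.5 p [ 0.6247 -0.0019  0.3295] box [-266.7  128.9  329.5] yaw y -90.99 down [ 0.0012  0.0121 -0.9999] F [0.9 0.2 0.4] gap 0.04 J [-5. 10. 74.  1. 96. 86.]
door theta 1.5398128987627047 r 178.34649765535892 tool turned 1.5473366053736934
```

View pics/s9.png

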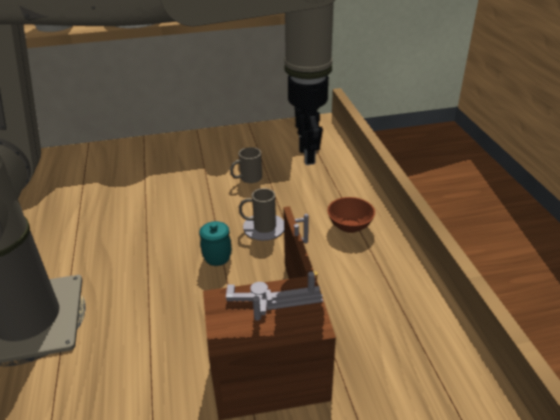

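View pics/t9.png

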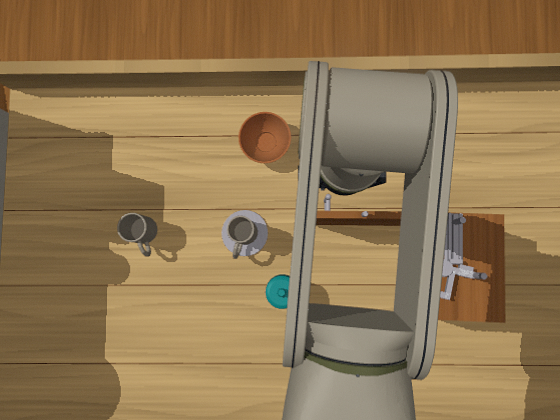

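The side and top views show the door standing square to the box, with its edge at row 215 in the top view. The tall mug stands upright on the coaster (rim at 242,230, coaster at 244,233). The bowl, jar and other mug are at their starting pixels, and the gripper is clear above everything.

```bash
python3 -c "
from h import *
print(ctrl.hand_in())"
```

```text
the job is handed in; nothing more can be done
None
```

The job is done and handed in at about 38.6 s of the 72 s; the hand-in gives no verdict. I moved the slim, tall mug onto the coaster, drew the bolt, turned the hook off the stud and swung the door open by its pull. Then I let go and raised the gripper clear.

What my last checks showed:
- **Mug:** it stands upright on the coaster, its axis about 4 mm from the coaster's centre (22 mm allowed). The two cameras disagreed by about 4 mm on where the coaster is, so I used the average.
- **Bolt:** drawn about 54 mm, from the gripper position and the side camera.
- **Hook:** turned about 1.39 rad, from the side camera. The post slid about 8 mm between the pads during the turn, so I trusted the picture over the tool position, which read 1.38.
- **Door:** stands at about 1.53 rad, worked out from the gripper position at release. The pictures show it square to the box and clear of everything.
- **Other things:** the other mug, bowl, jar and coaster are at their starting places in the pictures, judged by eye rather than measured again. The force reading at the end was about 1 N or less.

No check failed.

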